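# Load a plaque and index the dividing slide

### The job

Take the round-topped wooden plaque from its stand and clamp it upright in the middle of the spring gate on the slide's carriage, its foot right down on the carriage (the plaque itself can push the gate open), and let go. Then pull out the slanting black index knob, slide the carriage exactly one notch towards the hand press, and let the knob spring fully home in that notch. Do not bump the light bar over the slide, and leave the peak-topped plaque and everything else on the table where it is.

Things in the scene. Friction and masses are not known exactly. Their poses are not given: they have to be found in the camera images.
- slide_base: fixed dividing slide: grey base plate 195 (x, from -60 to 135) x 370 (y) x 14 mm, two steel ways along y. Origin on the table under it; z up, y is the sliding direction, -x faces the robot; turned up to 9 degrees. In its frame the carriage is 84 mm long in y, x from -100 to 70, top at z = 50 mm: spring gate in front (x = -70), index knob behind it.
- light_bar: aluminium light bar over the knob, fixed to the slide; origin and axes as slide_base's. Bar 36 (x) x 370 (y) x 18 mm, centre at x = 54 mm, underside at z = 297 mm: a straight-down tool over the knob would strike it, one leaning along the knob's axis passes. Posts 12 mm thick at x = 54, y = +-178 mm.
- carriage (a joint): position of the aluminium carriage along slide_base's +y, m; about 0 at the start. Notches are 40 mm apart: -0.08, -0.04, 0, 0.04, 0.08 (end stops +-0.085), with 1.5 mm play each way. It slides with about 2 N once the 8 mm pin is out of the notch; otherwise the pin holds it.
- pocket (a point): on the carriage top, 50 mm above the table: where the clamped plaque's foot centre belongs. Axes as slide_base's, moves with the carriage. Here the fixed rear wall's face is at x = +6 mm (74 mm long, 10 thick, 32 high); the spring gate (60 mm long) faces it, at rest at x = +2, z 2 to 24 mm; above, its lip flares 38 degrees from vertical towards -x up to z = 44 mm: a 22 mm wide mouth.
- gate (a joint): opening of the spring gate, m: 0 at rest (4 mm gap), grows as it is pushed from the wall towards slide_base's -x, to 0.020 at most. 0.008 with the plaque clamped. Spring 3 N at rest, 4.2 N at 0.008, 6 N at 0.020. The plaque's foot opens it: put it in the mouth, lean on the lip towards -x while lowering; let go and it presses the plaque to the wall.
- gate_lip (a point): middle of the flared lip's upper edge, moves with the gate; at rest 17 mm to -x of the pocket point and 44 mm above it
- knob (a joint): how far the index knob is pulled out along its axis, m: 0 home in a notch, 0.018 at most. The pin leaves the notch at 0.012 (pull 0.015 or more to be clear); let go between notches it rides on the bar at 0.012. A spring pulls it home: 7.5 N at 0, 13 N at 0.018.
- knob_grip (a point): middle of the round black knob (28 mm across, 24 mm along its axis), moves with it. Grip it across slide_base's y. Its axis leans 35 degrees from vertical to the robot: pull along (-0.574, 0, 0.819) in slide_base's frame, where it rests at x = 40, z = 160 mm. A 22 mm sleeve ends 35 mm below this point on the axis.
- plaque: wooden plaque to be loaded: semicircular top, 60 mm wide (its y), 12 thick (its x), 95 high, straight sides to 65 mm, about 60 g. Origin at the middle of its foot, z up; faces alike. It starts upright in the slot of a wooden stand (left or right; 50 x 90 mm, 30 high), foot 6 mm above the table.
- gable_plaque: another wooden plaque, 60 x 12 x 95 mm, with a peaked (gable) top, in the other stand; leave it there. Origin at the middle of its foot
- press: fixed hand press at one end of the slide, left or right, the side to index to: dark steel foot 130 x 85 mm, grey column and overhanging head 240 mm high, steel ram pointing down, side lever. Origin under it on the table. At the other end is a wooden stand with a grey ribbon spool.
- cone1: pine cone, 54 mm across, 62 mm high; leave alone
- cone2: pine cone, 54 mm across, 62 mm high; leave alone
- tape: roll of paper tape lying flat, 90 mm across, 22 mm high; leave alone
- jar: glass jar, 56 mm across, 70 mm high; leave alone
- mug: white mug, 76 mm across, 90 mm high; leave alone
- brush: brush lying flat; leave alone
- screwdriver: screwdriver lying flat; leave alone
Things that resemble listed ones, but are neither listed nor needed, are in the scene too. What is shaped like the plaque but blue or purple is not meant.

How it is judged:
By the outcome, as a careful person would: the job done as asked, in the order asked, and still so for the second after the job is handed in, with the robot touching nothing.
It also fails if it takes over 61 s, if anything falls off the work surface, if the arm or the gripper's body presses on something with over 40 N, if the wrist force passes 120 N, or if a joint passes its speed limit or range.

### The arm

A 6-joint arm with a two-finger parallel gripper is mounted at the origin on the work surface. World frame = base frame: x ahead of the robot, y to its left, z up, the work surface at z = 0. Lengths are in m, angles in rad, forces in N, time in s.
With the tool pointing down it reaches from about 0.225 to 0.875 m from the base axis. Payload 3.4 kg.
Tool frame: the origin (TCP) lies at the very end of the fingers, on their centre line; the grasp point (between the pads) lies 19 mm behind it; z points along the fingers, x is the direction in which the jaws open and shut, and the axes are right-handed (so a half turn about z gives the same grasp; the last joint's range is limited). The gripper opens to 85 mm and grips with 20 to 120 N. Pads are 22 mm wide; open, the fingers measure 114 mm over their backs; the gripper's body (76 mm by 85 mm) begins 54 mm behind the grasp point. The pads swing forward as they close: fully open they stand 13 mm farther back than shut.
Start: joints at [-1.411, 0.276, 1.505, -0, 1.361, -0.121], TCP at [0.159, -0.553, 0.231] pointing down, gripper open.
Joint ranges: [-2.89, 2.89], [-0.75, 2.08], [0.22, 2.7], [-1.18, 4.32], [0.11, 2.71], [-2.7, 2.7]. Speed limits (rad/s): [2.57, 2.57, 3.14, 3.14, 3.14, 3.14].

### API

Orientations are given as a unit quaternion [w, x, y, z].
In Python, from rig import manip gives the robot as it stands.
- The arm moves only by the tool carry_out, never from a script. Its argument "series" is a list of rows, each a list of 2 entries, a list of its own where there are three numbers: the shift along the tool's x, y, z in mm, then the turn about the tool's z in degrees. A call has 1 to 10 rows; each row shifts and turns the pose as measured when the row begins, along the tool's axes as they then stand; what a row does not reach is not made up. A row lasts 1/12 s, in which the tool goes at most 41.7 mm and 7.16 degrees, less where a joint would pass 70% of its speed; a pose out of reach is approached as far as the arm can. A call is refused whole if a number of a shift passes 41.7 or a number of a turn 7.16, either way. A call with a gripper value outside its range is refused whole. "fingers" is the finger opening in mm, from 0 to 85.4, set as the call begins (left out, the last holds). The fingers move at their own pace and stop on an object; "squeeze" is the grip in N (left out, the last holds). Time passes only in rows, so rows that do not move let the fingers close. It gives the time, the measured TCP pose, the force and the opening at its end, in the units of the state.
- manip.get_state(): the state, without advancing time (a new reading comes with each control period).
- manip.get_image(name): name is "scene" or "top"; returns a dict with "frame" (400x640x3 uint8, blue, green, red), "K" (3x3 intrinsics, pixels), "k1" (the pictures are not rectified: a ray, as slopes to the right and down, at radius r is drawn at 1 + k1 r^2 times it, then the intrinsics apply), "rvec" (rotation vector, rad) and "tvec" (3), from world to camera coordinates, as OpenCV has them. Camera axes: x right, y down, z forward; pixel columns grow to the right and rows downward; lengths in m; the calibration is good to about 2 mm. A picture is of the moment at which its call begins. There is no depth.
- manip.sign_off(): hands the job in, once; it reports no verdict.
The state is a dict: "clock": time; "qpos": joint angles; "qd": joint speeds; "effort": joint torques, N m; "position": TCP position; "ee_rot": TCP orientation; "contact_force": force on the tool from outside, world axes, zero at the start; "moment": the same for the moment, N m; "width": finger opening in m.
Only numpy, scipy, OpenCV 4.12 (cv2) and the standard library are available. Lean on these libraries where they do the work, as an engineer would, in place of code of your own. Each camera call takes 0.05 s, during which the arm holds its last target. There are 200 camera calls.

## Working session

There is one attempt and no reset: what is moved stays moved. The work goes in short steps, Python scripts to look and compute and a tool call to move; the robot and the scene stay as the last step left them, time stands still between calls to the robot, and variables do not carry over. Pictures are saved under pics/ and viewed, about 8 in all and at most 12, crops included, and the job is handed in when it is done.

Besides the shell and the picture viewer there is one more tool, called after "Emit:" as a command line: name --argument value ..., lists and objects as JSON in quotes. carry_out: Moves the arm, as the interface text tells. Its arguments: {"type":"object","properties":{"series":{"type":"array","items":{"type":"array"}},"fingers":{"type":"number"},"squeeze":{"type":"number"}},"required":["series"]}

```bash
mkdir -p pics; ls
cat > h.py <<'E'
import numpy as np, cv2
from rig import manip
from scipy.spatial.transform import Rotation as R
def ray(im,u,v):
    K=np.array(im["K"]);d=np.array([im["k1"],0,0,0,0],float)
    p=cv2.undistortPoints(np.array([[[u,v]]],float),K,d)[0,0]
    M=cv2.Rodrigues(np.array(im["rvec"],float))[0];t=np.array(im["tvec"],float).ravel()
    r=M.T@np.array([p[0],p[1],1.]);return -M.T@t,r/np.linalg.norm(r)
def plane(im,u,v,z):
    o,r=ray(im,u,v);return o+r*(z-o[2])/r[2]
def two(a,ua,b,ub):
    o1,r1=ray(a,*ua);o2,r2=ray(b,*ub)
    s=np.linalg.lstsq(np.c_[r1,-r2],o2-o1,rcond=None)[0]
    p,q=o1+s[0]*r1,o2+s[1]*r2;return (p+q)/2,np.linalg.norm(p-q)
def proj(im,P):
    return cv2.projectPoints(np.array(P,float).reshape(-1,1,3),np.array(im["rvec"],float),np.array(im["tvec"],float),np.array(im["K"],float),np.array([im["k1"],0,0,0,0.]))[0][:,0]
def save(im,n,box=None,s=1):
    f=im["frame"]
    if box: f=f[box[1]:box[3],box[0]:box[2]]
    cv2.imwrite("pics/"+n,cv2.resize(f,None,fx=s,fy=s,interpolation=cv2.INTER_CUBIC))
def st():
    s=manip.get_state();return s
def to_tool(P,s=None):
    s=s or st();q=s["ee_rot"];r=R.from_quat([q[1],q[2],q[3],q[0]])
    return r.inv().apply(np.array(P)-np.array(s["position"]))*1000
E
python3 - <<'E'
from h import *
import pickle
a=manip.get_image("scene");b=manip.get_image("top")
pickle.dump((a,b),open("i0.pkl","wb"))
save(a,"s0.png",None,1.25);save(b,"t0.png",None,1.25)
for i in(a,b):print(i["K"],i["k1"],ray(i,320,200))
s=st();print(s)
E
```

```text
pics
[[414.36091453   0.         313.37673032]
 [  0.         414.36091453 196.41898467]
 [  0.           0.           1.        ]] -0.012525482942918284 (array([1.08438972, 0.70409696, 0.87631706]), array([-0.5009238 , -0.59267994, -0.63071851]))
[[510.932751     0.         318.03799676]
 [  0.         510.932751   199.46275372]
 [  0.           0.           1.        ]] -0.02374732774333206 (array([0.2392825 , 0.00468442, 1.62428934]), array([ 0.16555003, -0.00342166, -0.98619546]))
{'clock': 0.1, 'qpos': array([-1.41098967e+00,  2.76538205e-01,  1.50598132e+00,  3.28924665e-05,
        1.36069658e+00, -1.21002580e-01]), 'qd': array([-0.00185836, -0.00292675, -0.00151731,  0.00037191,  0.00133515,
       -0.0006039 ]), 'effort': array([ 1.27304695e-03, -4.17698979e+01, -2.46405047e+01, -2.67325195e-04,
        5.77625455e-03,  6.45958806e-06]), 'position': array([ 0.15928358, -0.55202505,  0.23053258]), 'ee_rot': array([-5.74322539e-04,  7.99101313e-01, -6.01195835e-01, -5.73854946e-04]), 'contact_force': array([ 0.12305213, -0.18752158,  0.75003097]), 'moment': array([ 0.01568946, -0.04019197, -0.02871087]), 'width': 0.08497343389629901}
```

View pics/s0.png

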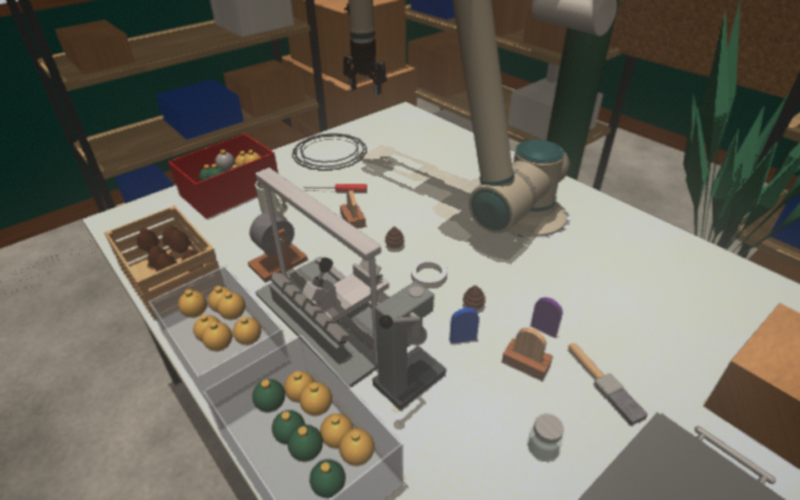

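View pics/t0.png

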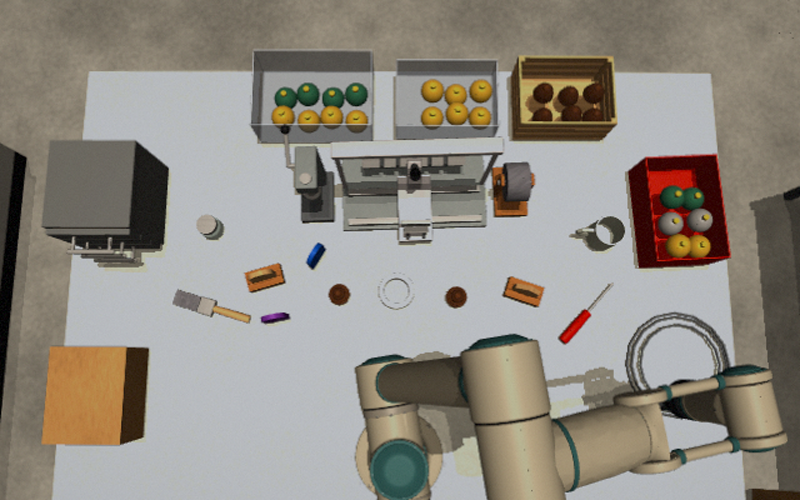

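The scene view shows the press on the robot's left (+y), at scene (405,350) and top (315,185). One stand is on the left, scene (527,350) and top (265,277), and seems to hold the round-topped plaque. The other is on the right, scene (352,205) and top (523,291). I'll look closer.

Run:
```python
from h import *
import pickle
a,b=pickle.load(open("i0.pkl","rb"))
A,B=a["frame"],b["frame"]
def c(f,x0,y0,x1,y1,w,h):return cv2.resize(f[y0:y1,x0:x1],(w,h),interpolation=cv2.INTER_CUBIC)
# top slide 255..425 x 105..200 -> ; 
r1=c(B,260,105,410,200,790,500-0) 
cv2.imwrite("pics/t1.png",r1)
r2=np.hstack([c(A,395,250,455,310,300,300),c(A,262,142,302,182,300,300)])
r3=c(A,200,130,350,290,562,600)
cv2.imwrite("pics/c1.png",np.vstack([r2,np.hstack([c(B,190,205,240,240,300,210),c(B,395,215,445,250,300,210)])]))
cv2.imwrite("pics/c2.png",r3)
```

```text
(no output)
```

View pics/t1.png

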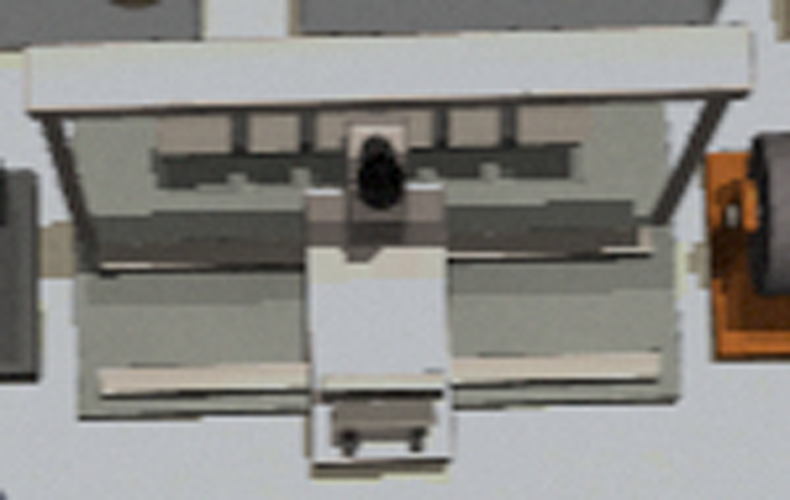

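View pics/c1.png

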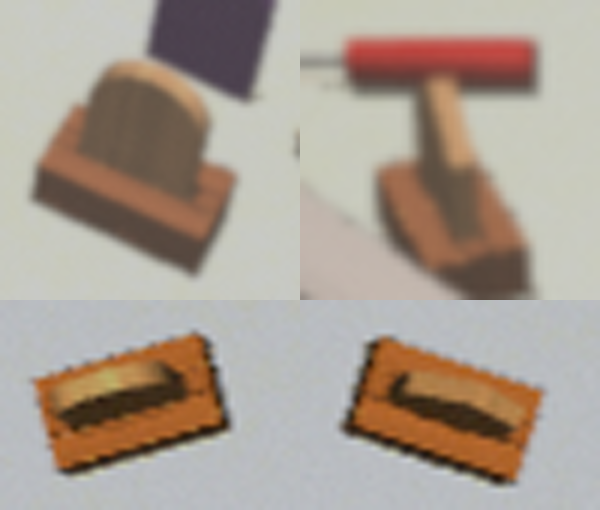

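View pics/c2.png

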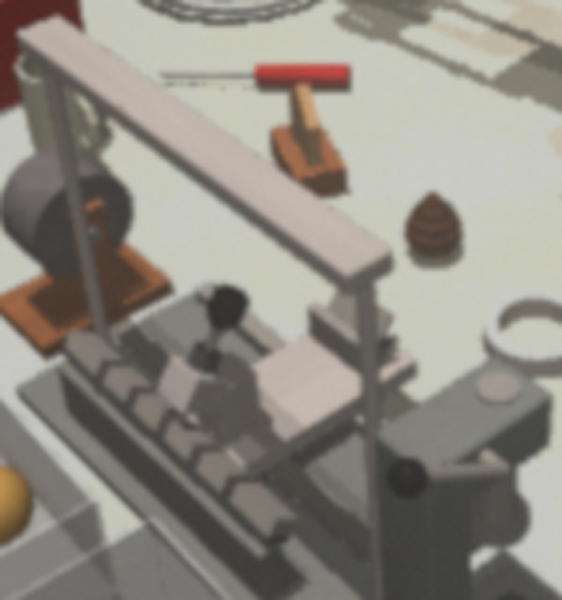

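The left stand holds the round-topped plaque and the right one the gable. The press is to the left (+y). The knob is at about top (332,138), the gate is at the front of the carriage, and the bar spans top x 265–402. Now I'll measure.

Run:
```python
from h import *
import pickle
np.set_printoptions(precision=4,suppress=True)
a,b=pickle.load(open("i0.pkl","rb"))
B=b["frame"];A=a["frame"]
t=lambda u,v:(260+(u+.5)*150/790-.5,105+(v+.5)*95/500-.5)
c=lambda u,v:(200+(u+.5)*150/562-.5,130+(v+.5)*160/600-.5)
for n,p,z in [("base fl",(79,415),.014),("base fr",(677,400),.014),("bar bl",(28,48),.315),("bar br",(748,27),.315),("bar fr",(750,92),.315),("bar fl",(28,112),.315),
 ("car fl",(310,462),.05),("car fr",(450,458),.05),("car l wall",(308,250),.05),("car r wall",(447,247),.05),
 ("way fl",(99,370),.03),("way fr",(660,353),.03)]:
    print(n,plane(b,*t(*p),z))
# knob blob
def dark(f,box,th):
    x0,y0,x1,y1=box;m=(f[y0:y1,x0:x1].max(2)<th).astype(np.uint8)
    n,l,s,ce=cv2.connectedComponentsWithStats(m);i=1+np.argmax(s[1:,4]);print(s[i]+np.array([x0,y0,0,0,0]),ce[i]+[x0,y0]);return ce[i]+[x0,y0]
kt=dark(B,(322,126,342,148),45);ks=dark(A,(250,200,270,222),45)
print("knob",two(b,kt,a,ks))
# stand top contour, in top view
H=cv2.cvtColor(B,cv2.COLOR_BGR2HSV)
for box in[(185,200,245,245),(390,212,450,252)]:
    x0,y0,x1,y1=box;h=H[y0:y1,x0:x1]
    m=((h[...,1]>110)&(h[...,2]>120)&(h[...,0]<25)).astype(np.uint8)
    m=cv2.morphologyEx(m,cv2.MORPH_CLOSE,np.ones((7,7)))
    k=max(cv2.findContours(m,0,1)[0],key=cv2.contourArea)
    P=np.array([plane(b,*(q[0]+[x0,y0]),.03)[:2] for q in k])*1000
    r=cv2.minAreaRect(P.astype(np.float32));print("stand",r);print(cv2.boxPoints(r))
# plaque top scene/top
cl=lambda u,v:(395+(u+.5)/5-.5,250+(v+.5)/5-.5)
tb=lambda u,v:(190+(u+.5)/6-.5,205+(v+.5)/6-.5)
print("plaque apex(mid of top band)",two(b,tb(115,75),a,cl(147,74)))
for p in[(115,64),(115,90),(55,95),(180,75)]:print(plane(b,*tb(*p),.1))
```

```text
base fl [0.563  0.1452 0.014 ]
base fr [ 0.5737 -0.22    0.014 ]
bar bl [0.6928 0.1483 0.315 ]
bar br [ 0.7054 -0.2181  0.315 ]
bar fr [ 0.6708 -0.2182  0.315 ]
bar fl [0.6589 0.1476 0.315 ]
car fl [0.5278 0.0041 0.05  ]
car fr [ 0.5305 -0.0792  0.05  ]
car l wall [0.6578 0.0058 0.05  ]
car r wall [ 0.6599 -0.078   0.05  ]
way fl [0.5877 0.1322 0.03  ]
way fr [ 0.5995 -0.208   0.03  ]
[328 132   9  13  88] [331.625  138.1477]Traceback (most recent call last):
  File "<stdin>", line 16, in <module>
  File "<stdin>", line 15, in dark
    return _wrapfunc(a, 'argmax', axis=axis, out=out, **kwds)
    return bound(*args, **kwds)
ValueError: attempt to get argmax of an empty sequence
```

Run:
```python
from h import *
import pickle
np.set_printoptions(precision=4,suppress=True)
a,b=pickle.load(open("i0.pkl","rb"))
B=b["frame"];A=a["frame"]
t=lambda u,v:(260+(u+.5)*150/790-.5,105+(v+.5)*95/500-.5)
c=lambda u,v:(200+(u+.5)*150/562-.5,130+(v+.5)*160/600-.5)
print("knob",two(b,(331.6,138.1),a,c(227,307)))
H=cv2.cvtColor(B,cv2.COLOR_BGR2HSV)
for box in[(185,200,245,245)]:
    x0,y0,x1,y1=box;h=H[y0:y1,x0:x1]
    m=((h[...,1]>110)&(h[...,2]>120)&(h[...,0]<25)).astype(np.uint8)
    m=cv2.morphologyEx(m,cv2.MORPH_CLOSE,np.ones((7,7)))
    k=max(cv2.findContours(m,0,1)[0],key=cv2.contourArea)
    P=np.array([plane(b,*(q[0]+[x0,y0]),.03)[:2] for q in k])*1000
    r=cv2.minAreaRect(P.astype(np.float32));print("stand",r);print(cv2.boxPoints(r))
cl=lambda u,v:(395+(u+.5)/5-.5,250+(v+.5)/5-.5)
tb=lambda u,v:(190+(u+.5)/6-.5,205+(v+.5)/6-.5)
print("apex",two(b,tb(115,74),a,cl(142,68)))
for p in[(115,62),(115,88),(55,105),(182,75)]:print(plane(b,*tb(*p),.1))
# wall/gate features: wall top front edge (z .082), lip top edge
for p,z in[((325,385),.082),((442,390),.082),((330,405),.05),((335,440),.094),((432,440),.094)]:print(p,plane(b,*t(*p),z))
# expected slide frame
y=np.deg2rad(1.85);O=np.array([.6282,-.0363,0]);M=R.from_euler('z',y)
for n,p in[("knob",(.04,0,.16)),("walltop front",(-.064,0,.082)),("lip",(-.087,0,.094))]:
    W=O+M.apply(p);print(n,W,"top px",proj(b,W),"scene px",proj(a,W))
```

```text
knob (array([ 0.6696, -0.0336,  0.1638]), np.float64(0.0018576546464187653))
stand ((437.66802978515625, 341.74322509765625), (48.73550033569336, 88.92176055908203), 16.365339279174805)
[[401.7602 377.5369]
 [426.8149 292.2178]
 [473.5759 305.9496]
 [448.5212 391.2686]]
apex (array([0.4413, 0.3339, 0.1048]), np.float64(0.0014789819962123503))
[0.4484 0.3345 0.1   ]
[0.4352 0.334  0.1   ]
[0.4265 0.3638 0.1   ]
[0.4419 0.3006 0.1   ]
(325, 385) [ 0.5678 -0.0045  0.082 ]
(442, 390) [ 0.565 -0.073  0.082]
(330, 405) [ 0.5624 -0.0077  0.05  ]
(335, 440) [ 0.5327 -0.0103  0.094 ]
(432, 440) [ 0.5329 -0.0664  0.094 ]
knob [ 0.6682 -0.035   0.16  ] top px [[331.8436 139.1773]] scene px [[260.166  212.0169]]
walltop front [ 0.5642 -0.0384  0.082 ] top px [[332.2916 178.9106]] scene px [[291.8982 216.461 ]]
lip [ 0.5412 -0.0391  0.094 ] top px [[332.6526 185.477 ]] scene px [[297.7982 209.8117]]
```

Everything agrees with the text: the slide origin is about (0.628, -0.036) with yaw about 1.85°. The knob measured (0.670, -0.034, 0.164) and was predicted at (0.668, -0.035, 0.160). The plaque is about (0.438, 0.339) with yaw 16.4°. Next I'll plan the approach.

```bash
cat >> h.py <<'E'
def plan(goal,yaw=None,step=38,dy=7):
    """rows (tool axes) to world goal, tool-x yaw (deg, mod 180)"""
    s=st();q=s["ee_rot"];r=R.from_quat([q[1],q[2],q[3],q[0]]);p=np.array(s["position"]);g=np.array(goal)
    X=r.as_matrix()[:,0];ang=np.degrees(np.arctan2(X[1],X[0]));rem=0
    if yaw is not None: rem=-((yaw-ang+90)%180-90)
    n=int(max(np.ceil(np.linalg.norm(g-p)*1000/step),np.ceil(abs(rem)/dy),1))
    print("t",s["clock"],"p",p.round(4),"ang",ang.round(1),"tilt z",r.as_matrix()[:,2].round(3),"F",np.round(s["contact_force"],1),"w",s["width"],"n",n)
    d=(g-p)/n
    print([[ [round(float(v)) for v in r_.inv().apply(d)*1000],round(rem/n,1)] for r_ in [r*R.from_euler('z',rem/n*i,degrees=True) for i in range(n)]])
E
python3 - <<'E'
from h import *
plan([.438,.339,.2],16.4)
E
```

```text
t 0.1 p [ 0.1593 -0.552   0.2305] ang -73.9 tilt z [-0.     0.002 -1.   ] F [ 0.1 -0.2  0.8] w 0.08497343389629901 n 25
[[[-31, -21, 1], np.float64(3.6)], [[-32, -19, 1], np.float64(3.6)], [[-33, -17, 1], np.float64(3.6)], [[-34, -14, 1], np.float64(3.6)], [[-35, -12, 1], np.float64(3.6)], [[-36, -10, 1], np.float64(3.6)], [[-37, -8, 1], np.float64(3.6)], [[-37, -5, 1], np.float64(3.6)], [[-37, -3, 1], np.float64(3.6)], [[-37, -1, 1], np.float64(3.6)], [[-37, 2, 1], np.float64(3.6)], [[-37, 4, 1], np.float64(3.6)], [[-37, 6, 1], np.float64(3.6)], [[-36, 9, 1], np.float64(3.6)], [[-36, 11, 1], np.float64(3.6)], [[-35, 13, 1], np.float64(3.6)], [[-34, 15, 1], np.float64(3.6)], [[-33, 17, 1], np.float64(3.6)], [[-32, 19, 1], np.float64(3.6)], [[-31, 21, 1], np.float64(3.6)], [[-29, 23, 1], np.float64(3.6)], [[-28, 25, 1], np.float64(3.6)], [[-26, 27, 1], np.float64(3.6)], [[-24, 28, 1], np.float64(3.6)], [[-23, 30, 1], np.float64(3.6)]]
```

```bash
sed -i 's/(yaw-ang+90)%180-90)/(yaw-ang+180)%360-180)/; s/,round(rem\/n,1)\]/,float(round(rem\/n,1))]/' h.py
python3 - <<'E'
from h import *
plan([.438,.339,.2],16.4)
E
```

```text
t 0.1 p [ 0.1593 -0.552   0.2305] ang -73.9 tilt z [-0.     0.002 -1.   ] F [ 0.1 -0.2  0.8] w 0.08497343389629901 n 25
[[[-31, -21, 1], -3.6], [[-30, -23, 1], -3.6], [[-28, -24, 1], -3.6], [[-27, -26, 1], -3.6], [[-25, -28, 1], -3.6], [[-23, -29, 1], -3.6], [[-21, -31, 1], -3.6], [[-19, -32, 1], -3.6], [[-17, -33, 1], -3.6], [[-15, -34, 1], -3.6], [[-13, -35, 1], -3.6], [[-11, -36, 1], -3.6], [[-9, -36, 1], -3.6], [[-6, -37, 1], -3.6], [[-4, -37, 1], -3.6], [[-2, -37, 1], -3.6], [[1, -37, 1], -3.6], [[3, -37, 1], -3.6], [[6, -37, 1], -3.6], [[8, -37, 1], -3.6], [[10, -36, 1], -3.6], [[12, -35, 1], -3.6], [[15, -34, 1], -3.6], [[17, -33, 1], -3.6], [[19, -32, 1], -3.6]]
```

Emit:
carry_out --series '[[[-31,-21,1],-3.6],[[-30,-23,1],-3.6],[[-28,-24,1],-3.6],[[-27,-26,1],-3.6],[[-25,-28,1],-3.6],[[-23,-29,1],-3.6],[[-21,-31,1],-3.6],[[-19,-32,1],-3.6],[[-17,-33,1],-3.6],[[-15,-34,1],-3.6]]' --fingers 45 --squeeze 40

```text
clock: 0.93
position: [0.2692, -0.1869, 0.2142]
ee_rot: [-0.002, 0.948, -0.317, -0.002]
contact_force: [1.1, -0.9, -0.1]
width: 0.045
```

Emit:
carry_out --series '[[[-13,-35,1],-3.6],[[-11,-36,1],-3.6],[[-9,-36,1],-3.6],[[-6,-37,1],-3.6],[[-4,-37,1],-3.6],[[-2,-37,1],-3.6],[[1,-37,1],-3.6],[[3,-37,1],-3.6],[[6,-37,1],-3.6],[[8,-37,1],-3.6]]'

```text
clock: 1.77
position: [0.3681, 0.1918, 0.2051]
ee_rot: [-0.002, 1.0, 0.007, 0.001]
contact_force: [1.2, -1.1, 0.9]
width: 0.045
```

Run:
```python
from h import *
plan([.438,.339,.15],16.4)
```

```text
t 1.7667 p [0.3681 0.1918 0.2051] ang 0.8 tilt z [ 0.002  0.003 -1.   ] F [ 1.2 -1.1  0.9] w 0.04498099142559993 n 5
[[[14, -29, 11], -3.1], [[16, -28, 11], -3.1], [[17, -27, 11], -3.1], [[19, -26, 11], -3.1], [[20, -25, 11], -3.1]]
```

Emit:
carry_out --series '[[[14,-29,6],-3.1],[[16,-28,6],-3.1],[[17,-27,6],-3.1],[[19,-26,6],-3.1],[[20,-25,6],-3.1],[[0,0,0],0],[[0,0,0],0]]'

```text
clock: 2.35
position: [0.437, 0.3539, 0.1708]
ee_rot: [-0.002, 0.988, 0.155, 0.001]
contact_force: [-0.2, 0.3, 0.6]
width: 0.0447
```

Run:
```python
from h import *
plan([.438,.339,.065],16.4,20)
a=manip.get_image("scene");b=manip.get_image("top")
x=[cv2.resize(a["frame"][225:315,380:470],(400,400),interpolation=2),cv2.resize(b["frame"][180:260,175:255],(400,400),interpolation=2)]
cv2.imwrite("pics/g1.png",np.hstack(x))
```

```text
t 2.35 p [0.437  0.3539 0.1708] ang 17.9 tilt z [ 0.001  0.004 -1.   ] F [-0.2  0.3  0.6] w 0.04469534400589542 n 6
[[[-1, 2, 18], 0.2], [[-1, 2, 18], 0.2], [[-1, 2, 18], 0.2], [[-1, 2, 18], 0.2], [[-1, 2, 18], 0.2], [[-1, 2, 18], 0.2]]
```

View pics/g1.png

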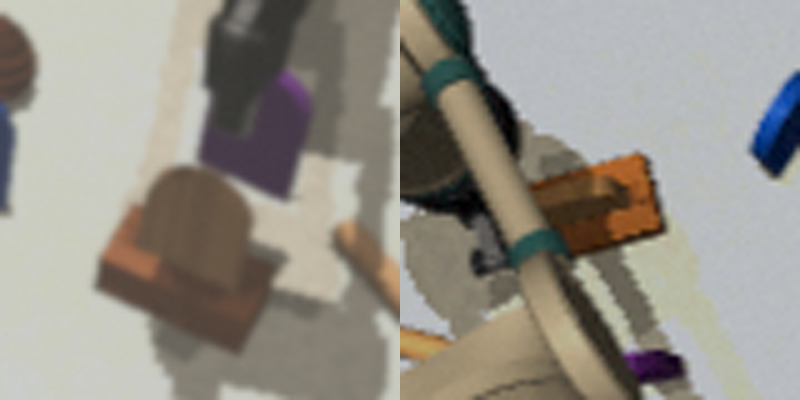

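The gripper is above the stand and lined up with the plaque (scene plaque ~(425,270)), with a round-topped plaque seen between stand and tool. Descending.

Emit:
carry_out --series '[[[-2,5,10],0.5],[[-2,5,10],0.5],[[0,3,15],0.5],[[0,0,15],0],[[0,0,15],0],[[0,0,15],0],[[0,0,15],0],[[0,0,10],0],[[0,0,0],0]]'

```text
clock: 3.2
position: [0.4341, 0.3271, 0.0688]
ee_rot: [-0.001, 0.991, 0.134, 0.003]
contact_force: [-0.5, -0.4, 0.4]
width: 0.0454
```

Run:
```python
from h import *
plan([.438,.339,.064],16.4,20)
```

```text
t 3.2 p [0.4341 0.3271 0.0688] ang 15.4 tilt z [ 0.006  0.004 -1.   ] F [-0.5 -0.4  0.4] w 0.045359366274973 n 1
[[[7, -10, 5], -1.0]]
```

Emit:
carry_out --series '[[[4,-6,3],-0.5],[[2,-3,2],0],[[0,0,0],0]]'

```text
clock: 3.45
position: [0.4382, 0.337, 0.0655]
ee_rot: [-0.002, 0.991, 0.137, 0.004]
contact_force: [-0.2, 0.4, 0.1]
width: 0.0451
```

Run:
```python
from h import *
plan([.438,.339,.064],16.4,20)
```

```text
t 3.45 p [0.4382 0.337  0.0655] ang 15.8 tilt z [ 0.008  0.005 -1.   ] F [-0.2  0.4  0.1] w 0.045073900998347224 n 1
[[[0, -2, 2], -0.6]]
```

Emit:
carry_out --series '[[[0,-1,1],-0.5],[[0,0,0],0],[[0,0,0],0],[[0,0,0],0],[[0,0,0],0],[[0,0,0],0]]' --fingers 0 --squeeze 45

```text
clock: 3.95
position: [0.438, 0.3391, 0.0664]
ee_rot: [-0.002, 0.99, 0.143, 0.005]
contact_force: [-0.3, -1.1, -0.6]
width: 0.0118
```

Emit:
carry_out --series '[[[0,0,-10],0],[[0,0,-20],0],[[0,0,-25],0],[[0,0,-25],0],[[0,0,-25],0],[[0,0,0],0],[[0,0,0],0]]'

```text
clock: 4.53
position: [0.4385, 0.3386, 0.179]
ee_rot: [-0.002, 0.99, 0.143, 0.007]
contact_force: [-0.1, -0.6, -0.4]
width: 0.0114
```

Run:
```python
from h import *
import pickle
plan([.555,-.0385,.2],1.85)
pickle.dump((manip.get_image("scene"),manip.get_image("top")),open("i1.pkl","wb"))
```

```text
t 4.5333 p [0.4385 0.3386 0.179 ] ang 16.4 tilt z [ 0.013  0.007 -1.   ] F [-0.1 -0.6 -0.4] w 0.01144633016295334 n 11
[[[0, 36, -2], 1.3], [[1, 36, -2], 1.3], [[2, 36, -2], 1.3], [[3, 36, -2], 1.3], [[4, 36, -2], 1.3], [[5, 36, -2], 1.3], [[5, 35, -2], 1.3], [[6, 35, -2], 1.3], [[7, 35, -2], 1.3], [[8, 35, -2], 1.3], [[9, 35, -2], 1.3]]
```

Run:
```python
from h import *
plan([.47,.0,.19],4)
```

```text
t 4.6333 p [0.4384 0.3386 0.1782] ang 16.4 tilt z [ 0.012  0.006 -1.   ] F [-0.5  0.1 -0.2] w 0.011692473360079563 n 9
[[[-7, 37, -2], 1.4], [[-6, 37, -2], 1.4], [[-5, 37, -2], 1.4], [[-5, 38, -2], 1.4], [[-4, 38, -2], 1.4], [[-3, 38, -2], 1.4], [[-2, 38, -2], 1.4], [[-1, 38, -2], 1.4], [[0, 38, -2], 1.4]]
```

Emit:
carry_out --series '[[[-7,37,-3],1.4],[[-6,37,-3],1.4],[[-5,37,-3],1.4],[[-5,38,-3],1.4],[[-4,38,-3],1.4],[[-3,38,-3],1.4],[[-2,38,-3],1.4],[[-1,38,-3],1.4],[[0,0,0],0]]'

```text
clock: 5.38
position: [0.4607, 0.0257, 0.1895]
ee_rot: [-0.002, 0.999, 0.045, -0.003]
contact_force: [0.4, 0.3, -1.5]
width: 0.0114
```

Run:
```python
from h import *
plan([.553,-.0385,.185],1.85,30)
```

```text
t 5.3833 p [0.4607 0.0257 0.1895] ang 5.2 tilt z [-0.006  0.003 -1.   ] F [ 0.4  0.3 -1.5] w 0.011425278764805837 n 4
[[[22, 18, 1], 0.8], [[22, 18, 1], 0.8], [[22, 17, 1], 0.8], [[22, 17, 1], 0.8]]
```

Emit:
carry_out --series '[[[22,16,1],0.8],[[22,16,1],0.8],[[22,15,1],0.8],[[18,8,1],0.8],[[6,0,0],0],[[0,0,0],0],[[0,0,0],0]]'

```text
clock: 5.97
position: [0.5503, -0.0268, 0.1749]
ee_rot: [-0.004, 1.0, 0.012, -0.013]
contact_force: [0.3, -0.0, -0.5]
width: 0.0118
```

Run:
```python
from h import *
import pickle
plan([.5552,-.0386,.155],1.85,30)
a=manip.get_image("scene");b=manip.get_image("top");pickle.dump((a,b),open("i2.pkl","wb"))
x=[cv2.resize(a["frame"][150:250,245:345],(500,500),interpolation=2),cv2.resize(b["frame"][150:210,310:356],(300,391),interpolation=2)]
x[1]=cv2.copyMakeBorder(x[1],0,109,0,0,0)
cv2.imwrite("pics/p1.png",np.hstack(x))
```

```text
t 5.9667 p [ 0.5503 -0.0268  0.1749] ang 1.4 tilt z [-0.026  0.008 -1.   ] F [ 0.3 -0.  -0.5] w 0.011760087417522304 n 1
[[[5, 12, 20], -0.5]]
```

View pics/p1.png

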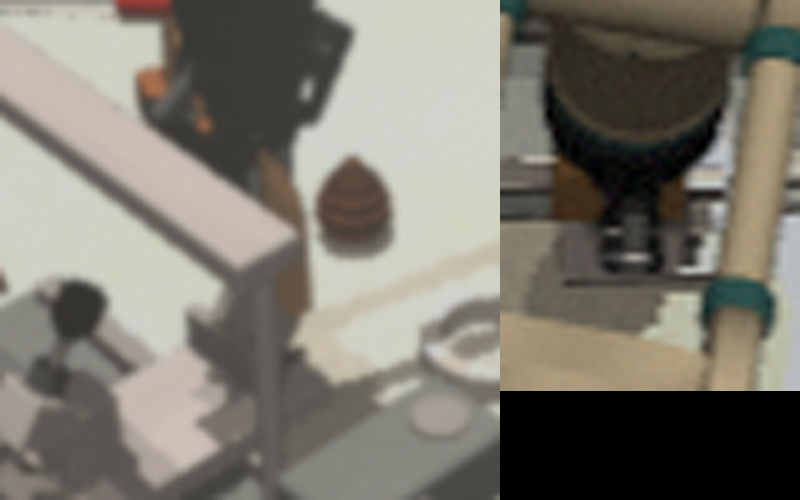

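The plaque is held upright over the gate, seen in the top view at columns ~318–339, so it is centred on the TCP to about 1 mm. I'll check the gate edges with a brightness profile from the first unobstructed top image.

Run:
```python
from h import *
import pickle
a,b=pickle.load(open("i0.pkl","rb"))
g=cv2.cvtColor(b["frame"],cv2.COLOR_BGR2GRAY)
print("rows",[ (r,int(g[r,326:340].mean()),[int(v) for v in g[r,320:345:2]]) for r in range(172,196)])
y=np.deg2rad(1.85);O=np.array([.6282,-.0363,0]);M=R.from_euler('z',y)
for n,p in[("wall top back",(-.054,0,.082)),("wall top front",(-.064,0,.082)),("wall foot front",(-.064,0,.05)),("lip",(-.087,0,.094)),("lip root",(-.07,0,.074)),("carr front",(-.1,0,.05)),("lip behind proj",(-.087,.03,.094)),("lip r",(-.087,-.03,.094))]:
    print(n,proj(b,O+M.apply(p)).round(1))
cv2.imwrite("pics/gate.png",np.hstack([cv2.resize(b["frame"][170:198,312:354],(480,320),interpolation=2),cv2.resize(a["frame"][195:230,275:310],(320,320),interpolation=2)]))
```

```text
rows [(172, 187, [189, 188, 186, 187, 187, 188, 187, 187, 188, 186, 188, 187, 188]), (173, 187, [189, 188, 187, 186, 187, 187, 187, 191, 187, 188, 189, 190, 187]), (174, 187, [187, 189, 188, 188, 186, 189, 187, 187, 187, 188, 188, 187, 188]), (175, 187, [189, 188, 186, 185, 186, 188, 188, 188, 185, 187, 167, 146, 170]), (176, 178, [178, 170, 182, 175, 181, 180, 180, 176, 178, 178, 176, 172, 183]), (177, 183, [169, 180, 183, 181, 186, 183, 183, 186, 183, 183, 183, 183, 168]), (178, 183, [167, 183, 184, 184, 183, 183, 182, 185, 183, 185, 184, 185, 167]), (179, 39, [115, 87, 85, 47, 42, 41, 48, 32, 31, 40, 36, 37, 137]), (180, 45, [103, 44, 45, 46, 44, 47, 45, 49, 44, 49, 49, 57, 145]), (181, 104, [117, 74, 104, 90, 91, 110, 118, 106, 109, 106, 105, 151, 188]), (182, 106, [189, 171, 105, 105, 106, 107, 106, 104, 105, 107, 106, 151, 188]), (183, 106, [188, 150, 104, 108, 104, 108, 107, 107, 104, 105, 102, 138, 187]), (184, 105, [187, 152, 105, 105, 108, 103, 105, 105, 105, 106, 105, 127, 187]), (185, 123, [190, 159, 118, 117, 124, 121, 121, 121, 129, 130, 126, 145, 189]), (186, 94, [187,
[... 232 characters left out ...]
187, 184, 187, 186, 68, 137, 187, 190]), (190, 151, [189, 188, 156, 56, 168, 186, 190, 184, 189, 63, 145, 189, 189]), (191, 175, [188, 187, 163, 82, 185, 188, 187, 187, 185, 185, 186, 184, 184]), (192, 103, [182, 179, 178, 160, 130, 119, 110, 92, 75, 67, 63, 57, 54]), (193, 70, [53, 55, 64, 63, 67, 64, 74, 73, 75, 76, 81, 90, 124]), (194, 98, [97, 97, 98, 96, 96, 97, 97, 101, 104, 103, 110, 105, 152]), (195, 146, [99, 101, 103, 103, 102, 102, 146, 182, 183, 183, 184, 187, 185])]
wall top back [[332.2 175.7]]
wall top front [[332.3 178.9]]
wall foot front [[332. 181.]]
lip [[332.7 185.5]]
lip root [[332.3 181.3]]
carr front [[332.4 192.3]]
lip behind proj [[322.8 185.8]]
lip r [[342.5 185.2]]
```

View pics/gate.png

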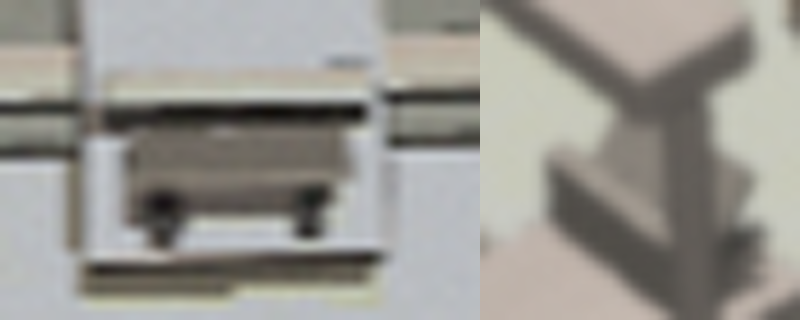

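The wall top (rows 175.7–179) and lip edge (row 185) match the predicted pixels, so the pocket is confirmed at about (0.558, -0.038). Aligning there.

Emit:
carry_out --series '[[[3,4,2],-0.2],[[3,4,2],-0.2],[[1,3,2],0],[[0,0,0],0],[[0,0,0],0]]'

```text
clock: 6.48
position: [0.5544, -0.0358, 0.1694]
ee_rot: [-0.004, 1.0, 0.018, -0.013]
contact_force: [-0.6, 0.2, -0.1]
width: 0.0112
```

Run:
```python
from h import *
plan([.5562,-.038,.140],1.85,5)
```

```text
t 6.4833 p [ 0.5544 -0.0358  0.1694] ang 2.1 tilt z [-0.026  0.008 -1.   ] F [-0.6  0.2 -0.1] w 0.011205290669204962 n 6
[[[0, 0, 5], 0.0], [[0, 0, 5], 0.0], [[0, 0, 5], 0.0], [[0, 0, 5], 0.0], [[0, 0, 5], 0.0], [[0, 0, 5], 0.0]]
```

Emit:
carry_out --series '[[[2,1,5],0.1],[[1,1,5],0.1],[[0,0,5],0],[[0,0,5],0],[[0,0,5],0],[[0,0,0],0]]'

```text
clock: 6.98
position: [0.559, -0.0378, 0.1429]
ee_rot: [-0.004, 1.0, 0.016, -0.01]
contact_force: [1.8, 0.3, -0.6]
width: 0.0113
```

Run:
```python
from h import *
plan([.5562,-.038,.110],1.85,5)
```

```text
t 6.9833 p [ 0.559  -0.0378  0.1429] ang 1.8 tilt z [-0.021  0.008 -1.   ] F [ 1.8  0.3 -0.6] w 0.011320908611916645 n 7
[[[0, 0, 5], -0.0], [[0, 0, 5], -0.0], [[0, 0, 5], -0.0], [[0, 0, 5], -0.0], [[0, 0, 5], -0.0], [[0, 0, 5], -0.0], [[0, 0, 5], -0.0]]
```

Emit:
carry_out --series '[[[-2,0,2],0],[[-1,0,4],0],[[0,0,4],0],[[0,0,4],0],[[0,0,0],0]]'

```text
clock: 7.4
position: [0.5581, -0.0382, 0.1388]
ee_rot: [-0.003, 1.0, 0.016, -0.005]
contact_force: [0.7, 0.1, -1.5]
width: 0.0114
```

Emit:
carry_out --series '[[[0,0,4],0],[[0,0,4],0],[[0,0,4],0],[[0,0,0],0]]'

```text
clock: 7.73
position: [0.5579, -0.0384, 0.1344]
ee_rot: [-0.002, 1.0, 0.017, -0.003]
contact_force: [0.7, -0.4, -1.9]
width: 0.0113
```

Emit:
carry_out --series '[[[0,0,6],0],[[0,0,6],0],[[0,0,6],0],[[0,0,0],0]]'

```text
clock: 8.07
position: [0.5575, -0.0385, 0.1352]
ee_rot: [-0.0, 1.0, 0.017, 0.001]
contact_force: [0.5, -0.3, -2.3]
width: 0.0112
```

Run:
```python
from h import *
plan([.5562,-.038,.110],1.85,5)
s=st();print(s["effort"],s["moment"],s["qpos"])
a=manip.get_image("scene")
save(a,"p2.png",(245,150,345,250),6)
```

```text
t 8.0667 p [ 0.5575 -0.0385  0.1352] ang 1.9 tilt z [ 0.001  0.001 -1.   ] F [ 0.5 -0.3 -2.3] w 0.011196341004897397 n 6
[[[0, 0, 4], 0.0], [[0, 0, 4], 0.0], [[0, 0, 4], 0.0], [[0, 0, 4], 0.0], [[0, 0, 4], 0.0], [[0, 0, 4], 0.0]]
[ 9.28702089e-02 -4.47226703e+01 -2.37397224e+01 -1.97441143e-03
  1.71380583e-01 -4.36175242e-02] [-0.03669595 -0.04570914  0.00347178] [-1.94068296e-01  3.21901927e-01  1.69027591e+00  1.06280646e-03
  1.12856438e+00 -2.28500016e-01]
```

View pics/p2.png

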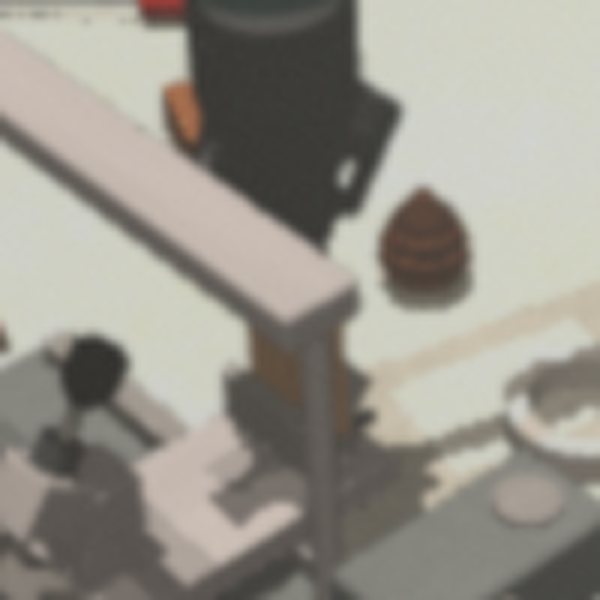

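The plaque's foot is in the mouth between wall and lip (scene ~(295,210)). It has stopped on the lip at 25 mm, so I'll lean towards -x while lowering, with no zero rows.

Emit:
carry_out --series '[[[-5,0,6],0],[[-5,0,8],0],[[-5,0,10],0]]'

```text
clock: 8.37
position: [0.5554, -0.0405, 0.13]
ee_rot: [0.002, 1.0, 0.017, 0.018]
contact_force: [0.0, 0.9, 5.2]
width: 0.0114
```

Emit:
carry_out --series '[[[-8,0,12],0],[[-8,0,14],0]]'

```text
clock: 8.53
position: [0.5503, -0.0424, 0.1102]
ee_rot: [0.004, 0.999, 0.017, 0.031]
contact_force: [5.1, 0.3, 8.7]
width: 0.0112
```

Run:
```python
from h import *
plan([.5562,-.038,.110],1.85,5)
```

```text
t 8.5333 p [ 0.5503 -0.0424  0.1102] ang 1.9 tilt z [ 0.062 -0.008 -0.998] F [5.1 0.3 8.7] w 0.011155579566262081 n 2
[[[3, -2, 0], 0.0], [[3, -2, 0], 0.0]]
```

Emit:
carry_out --series '[[[3,-4,4],0],[[3,-4,4],0],[[0,-2,3],0]]'

```text
clock: 8.78
position: [0.554, -0.0386, 0.1095]
ee_rot: [0.011, 0.999, 0.019, 0.031]
contact_force: [-4.1, -3.9, 17.5]
width: 0.011
```

Run:
```python
from h import *
plan([.5562,-.038,.110],1.85,5)
```

```text
t 8.7833 p [ 0.554  -0.0386  0.1095] ang 2.2 tilt z [ 0.062 -0.022 -0.998] F [-4.1 -3.9 17.5] w 0.011039202419939474 n 1
[[[2, -1, 0], 0.3]]
```

Emit:
carry_out --series '[[[4,0,3],0],[[4,0,3],0],[[4,0,3],0],[[4,0,3],0]]'

```text
clock: 9.12
position: [0.5561, -0.0391, 0.1093]
ee_rot: [0.013, 1.0, 0.019, 0.018]
contact_force: [-10.8, 0.7, 29.8]
width: 0.0118
```

Run:
```python
from h import *
plan([.5562,-.038,.110],1.85,5)
```

```text
t 9.1167 p [ 0.5561 -0.0391  0.1093] ang 2.2 tilt z [ 0.036 -0.024 -0.999] F [-10.8   0.7  29.8] w 0.011765066393842562 n 1
[[[0, -1, -1], 0.3]]
```

Emit:
carry_out --series '[[[5,0,1],0],[[5,0,1],0],[[5,0,1],0],[[4,0,1],0],[[0,0,0],0]]'

```text
clock: 9.53
position: [0.5571, -0.0388, 0.1097]
ee_rot: [0.013, 1.0, 0.018, -0.0]
contact_force: [4.4, 2.1, -2.2]
width: 0.0114
```

Run:
```python
from h import *
plan([.5562,-.038,.110],1.85,5)
```

```text
t 9.5333 p [ 0.5571 -0.0388  0.1097] ang 2.0 tilt z [-0.    -0.025 -1.   ] F [ 4.4  2.1 -2.2] w 0.011440988236652683 n 1
[[[-1, -1, 0], 0.2]]
```

Emit:
carry_out --series '[[[0,0,0],0],[[0,0,0],0],[[0,0,0],0],[[0,0,0],0],[[0,0,0],0]]' --fingers 36

```text
clock: 9.95
position: [0.5551, -0.0386, 0.1063]
ee_rot: [0.012, 1.0, 0.018, -0.003]
contact_force: [0.2, 0.5, -0.3]
width: 0.0362
```

Emit:
carry_out --series '[[[0,0,-10],0],[[0,0,-15],0],[[0,0,-20],0],[[0,0,-20],0],[[0,0,-10],0],[[0,0,0],0]]'

```text
clock: 10.45
position: [0.5544, -0.0364, 0.1846]
ee_rot: [0.012, 1.0, 0.018, -0.006]
contact_force: [-0.4, 0.5, -0.1]
width: 0.0362
```

Run:
```python
from h import *
import pickle
plan([.557,-.0388,.152],1.85,30)
a=manip.get_image("scene");b=manip.get_image("top");pickle.dump((a,b),open("i3.pkl","wb"))
x=[cv2.resize(a["frame"][165:245,265:345],(450,450),interpolation=2),cv2.resize(b["frame"][150:210,310:356],(345,450),interpolation=2)]
cv2.imwrite("pics/p3.png",np.hstack(x))
```

```text
t 10.45 p [ 0.5544 -0.0364  0.1846] ang 2.1 tilt z [-0.011 -0.024 -1.   ] F [-0.4  0.5 -0.1] w 0.03622914326504476 n 2
[[[1, 1, 16], 0.1], [[1, 1, 16], 0.1]]
```

View pics/p3.png

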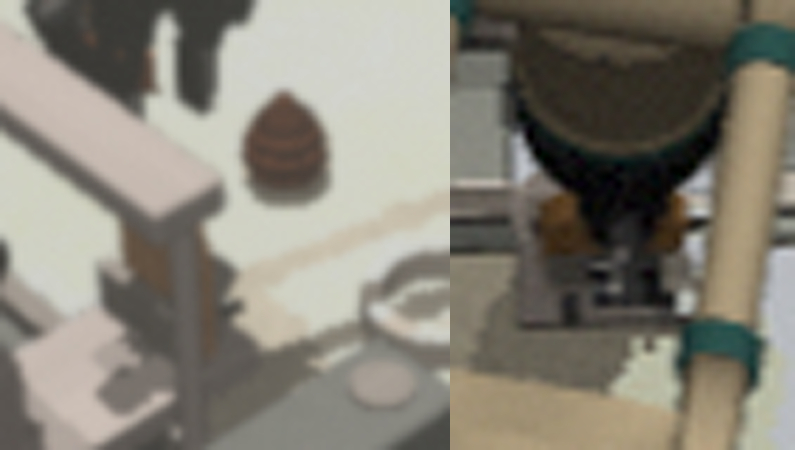

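The plaque stands in the gate and the fingers are free (10 pictures used). I'll touch its round top with closed fingers, to check the height and seat it.

Emit:
carry_out --series '[[[3,0,0],0],[[1,1,6],0],[[0,0,6],0],[[0,0,6],0],[[0,0,6],0],[[0,0,6],0],[[0,0,5],0]]' --fingers 0

```text
clock: 11.13
position: [0.5555, -0.0388, 0.1444]
ee_rot: [0.012, 1.0, 0.019, -0.01]
contact_force: [-11.6, 0.8, 58.7]
width: 0.0
```

Emit:
carry_out --series '[[[0,0,5],0],[[0,0,5],0],[[0,0,6],0]]'

```text
clock: 11.38
position: [0.5558, -0.0403, 0.1445]
ee_rot: [0.014, 1.0, 0.019, -0.006]
contact_force: [-9.8, 1.3, 39.3]
width: 0.0002
```

Contact came at TCP z = 0.1444, against 0.145 expected, so the plaque is fully seated. Now I retreat upward and turn the jaws across slide y.

Emit:
carry_out --series '[[[0,0,-10],0],[[0,0,-30],0],[[0,0,-35],0],[[0,0,-35],7],[[0,0,-35],7],[[0,0,-35],7],[[0,0,-35],7],[[0,0,-25],7],[[0,0,-10],7],[[0,0,0],7]]' --fingers 60

```text
clock: 12.22
position: [0.5559, -0.0326, 0.4029]
ee_rot: [0.016, 0.913, -0.408, -0.002]
contact_force: [-0.4, -0.3, -0.4]
width: 0.0601
```

Emit:
carry_out --series '[[[0,0,0],7],[[0,0,0],7],[[0,0,0],7],[[0,0,0],7],[[0,0,0],7],[[0,0,0],5],[[0,0,0],0]]'

```text
clock: 12.8
position: [0.557, -0.0328, 0.3995]
ee_rot: [0.016, 0.711, -0.703, 0.003]
contact_force: [-0.3, 0.5, 1.1]
width: 0.0602
```

Run:
```python
from h import *
plan([.85,-.03,.42],-88.15)
print(st()["qpos"])
```

```text
t 12.8 p [ 0.557  -0.0328  0.3995] ang -89.3 tilt z [-0.019 -0.028 -0.999] F [-0.3  0.5  1.1] w 0.06018415118137221 n 8
[[[0, -37, -3], -0.1], [[0, -37, -3], -0.1], [[0, -37, -3], -0.1], [[0, -37, -3], -0.1], [[1, -37, -3], -0.1], [[1, -37, -3], -0.1], [[1, -37, -3], -0.1], [[1, -37, -3], -0.1]]
[-0.16369852  0.21578493  1.18454992 -0.03080142  1.75543125  1.39026456]
```

Emit:
carry_out --series '[[[0,0,-41],0],[[0,0,-41],0],[[0,0,-41],0],[[0,0,-41],0],[[0,0,-41],0]]'

```text
clock: 13.22
position: [0.5565, -0.0265, 0.589]
ee_rot: [0.03, 0.715, -0.698, -0.017]
contact_force: [2.8, -0.6, 1.5]
width: 0.0598
```

Run:
```python
from h import *
plan([.55,-.03,.6],-88.15)
print(st()["qpos"])
```

```text
t 13.2167 p [ 0.5565 -0.0265  0.589 ] ang -88.6 tilt z [-0.067 -0.02  -0.998] F [ 2.8 -0.6  1.5] w 0.05976636885678216 n 1
[[[4, 7, -10], -0.4]]
[-0.15295623  0.34936128  0.52389964 -0.04082985  2.33131128  1.36616512]
```

Emit:
carry_out --series '[[[0,-30,-28],0],[[0,-30,-28],0],[[0,-30,-28],0],[[0,-30,-28],0]]'

```text
clock: 13.55
position: [0.6149, -0.0207, 0.6073]
ee_rot: [0.014, 0.718, -0.696, 0.002]
contact_force: [-0.3, -0.4, -0.1]
width: 0.0604
```

Run:
```python
from h import *
plan([.55,-.03,.6],-88.15)
print(st()["qpos"])
```

```text
t 13.55 p [ 0.6149 -0.0207  0.6073] ang -88.1 tilt z [-0.017 -0.023 -1.   ] F [-0.3 -0.4 -0.1] w 0.06038337068661073 n 2
[[[4, 33, 4], 0.0], [[4, 33, 4], 0.0]]
[-0.13186952  0.4899718   0.22227336 -0.03863855  2.44254224  1.3772989 ]
```

Emit:
carry_out --series '[[[0,-30,-28],0],[[0,-30,-28],0],[[0,-30,-28],0],[[0,-30,-28],0],[[0,-30,-28],0],[[0,-30,-28],0]]'

```text
clock: 14.05
position: [0.67, -0.0085, 0.614]
ee_rot: [-0.039, 0.72, -0.69, 0.062]
contact_force: [-0.4, 0.2, -0.3]
width: 0.0602
```

Run:
```python
from h import *
plan([.55,-.03,.6],-88.15)
print(st()["qpos"])
```

```text
t 14.05 p [ 0.67   -0.0085  0.614 ] ang -87.7 tilt z [ 0.144 -0.03  -0.989] F [-0.4  0.2 -0.3] w 0.0601828797409952 n 4
[[[4, 30, -1], 0.1], [[4, 30, -1], 0.1], [[4, 30, -1], 0.1], [[4, 30, -1], 0.1]]
[-0.10885068  0.4863072   0.22039793 -0.01854137  2.28818804  1.40687672]
```

The out-of-reach push tilts the tool the wanted way, to 8° so far. Continuing.

Emit:
carry_out --series '[[[3,-38,-35],0],[[3,-38,-35],0],[[3,-38,-35],0],[[3,-38,-35],0],[[3,-38,-35],0],[[3,-38,-35],0],[[3,-38,-35],0],[[3,-38,-35],0]]'

```text
clock: 14.72
position: [0.7, -0.0093, 0.6707]
ee_rot: [-0.115, 0.711, -0.678, 0.147]
contact_force: [0.9, -0.3, -0.2]
width: 0.0601
```

Run:
```python
from h import *
plan([.55,-.03,.6],-88.15)
print(st()["qpos"])
```

```text
t 14.7167 p [ 0.7    -0.0093  0.6707] ang -87.9 tilt z [ 0.366 -0.036 -0.93 ] F [ 0.9 -0.3 -0.2] w 0.060119803778293845 n 5
[[[2, 33, 2], 0.1], [[2, 33, 2], 0.1], [[2, 33, 2], 0.1], [[2, 33, 2], 0.1], [[2, 33, 2], 0.1]]
[-0.11599641  0.42601919  0.22137108  0.00757752  2.1177383   1.41299276]
```

Emit:
carry_out --series '[[[-32,-25,-20],0],[[-32,-25,-20],0],[[-32,-25,-20],0],[[-10,-38,-35],0],[[-5,-38,-35],0],[[0,-38,-35],0],[[0,-38,-35],0]]'

```text
clock: 15.3
position: [0.6945, 0.09, 0.7336]
ee_rot: [-0.18, 0.696, -0.663, 0.208]
contact_force: [0.2, -0.3, -0.5]
width: 0.0602
```

Run:
```python
from h import *
plan([.55,-.03,.6],-88.15)
print(st()["qpos"])
```

```text
t 15.3 p [0.6945 0.09   0.7336] ang -88.1 tilt z [ 0.528 -0.025 -0.849] F [ 0.2 -0.3 -0.5] w 0.060208044917648106 n 7
[[[15, 29, 6], 0.0], [[15, 28, 6], 0.0], [[15, 28, 6], 0.0], [[15, 28, 6], 0.0], [[15, 28, 6], 0.0], [[15, 28, 6], 0.0], [[15, 28, 6], 0.0]]
[ 0.05888763  0.36384424  0.22109417 -0.06160831  2.00141006  1.54015272]
```

Emit:
carry_out --series '[[[0,-38,-35],0],[[0,-38,-35],0],[[0,0,0],0]]'

```text
clock: 15.55
position: [0.683, 0.0855, 0.7645]
ee_rot: [-0.203, 0.688, -0.658, 0.23]
contact_force: [-0.9, 0.6, 0.9]
width: 0.06
```

Run:
```python
from h import *
plan([.57,-.03,.42],-88.15)
```

```text
t 15.55 p [0.683  0.0855 0.7645] ang -88.3 tilt z [ 0.583 -0.023 -0.812] F [-0.9  0.6  0.9] w 0.060027085799846294 n 11
[[[9, 27, 20], -0.0], [[9, 27, 20], -0.0], [[9, 27, 20], -0.0], [[9, 27, 20], -0.0], [[9, 27, 20], -0.0], [[9, 27, 20], -0.0], [[9, 27, 20], -0.0], [[9, 27, 20], -0.0], [[9, 27, 20], -0.0], [[9, 27, 20], -0.0], [[9, 27, 20], -0.0]]
```

Emit:
carry_out --series '[[[9,27,20],0],[[9,27,20],0],[[9,27,20],0],[[9,27,20],0],[[9,27,20],0],[[9,27,20],0],[[9,27,20],0],[[9,27,20],0],[[0,0,0],0]]'

```text
clock: 16.3
position: [0.6052, -0.0058, 0.5114]
ee_rot: [-0.205, 0.684, -0.66, 0.232]
contact_force: [-2.3, 0.4, -3.4]
width: 0.06
```

Run:
```python
from h import *
plan([.6225,-.036,.227],-88.15)
print(st()["qpos"])
```

```text
t 16.3 p [ 0.6052 -0.0058  0.5114] ang -88.9 tilt z [ 0.588 -0.027 -0.808] F [-2.3  0.4 -3.4] w 0.0599725779160582 n 8
[[[2, 19, 30], -0.1], [[2, 19, 30], -0.1], [[2, 19, 30], -0.1], [[2, 19, 30], -0.1], [[2, 19, 30], -0.1], [[2, 19, 30], -0.1], [[2, 19, 30], -0.1], [[2, 19, 30], -0.1]]
[-0.16829171 -0.0617463   1.3942421   0.07782934  1.18405342  1.36092289]
```

Run:
```python
from h import *
plan([.585,-.036,.29],-88.15,32)
```

```text
t 16.3 p [ 0.6052 -0.0058  0.5114] ang -88.9 tilt z [ 0.588 -0.027 -0.808] F [-2.3  0.4 -3.4] w 0.0599725779160582 n 8
[[[2, 18, 21], -0.1], [[2, 18, 21], -0.1], [[2, 18, 21], -0.1], [[2, 18, 21], -0.1], [[2, 18, 21], -0.1], [[2, 18, 21], -0.1], [[2, 18, 21], -0.1], [[2, 18, 21], -0.1]]
```

Emit:
carry_out --series '[[[2,18,21],0],[[2,18,21],0],[[2,18,21],0],[[2,18,21],0],[[2,18,21],0],[[2,18,21],0],[[2,18,21],0],[[0,6,8],0],[[0,0,0],0],[[0,0,0],0]]'

```text
clock: 17.13
position: [0.612, -0.0364, 0.3345]
ee_rot: [-0.217, 0.676, -0.658, 0.25]
contact_force: [0.6, 0.4, 0.2]
width: 0.0599
```

Run:
```python
from h import *
plan([.6225,-.036,.227],-88.15,20)
```

```text
t 17.1333 p [ 0.612  -0.0364  0.3345] ang -89.5 tilt z [ 0.625 -0.036 -0.78 ] F [0.6 0.4 0.2] w 0.059949854012072014 n 6
[[[-1, 10, 15], -0.2], [[-1, 10, 15], -0.2], [[-1, 10, 15], -0.2], [[-1, 10, 15], -0.2], [[-1, 10, 15], -0.2], [[-1, 10, 15], -0.2]]
```

Emit:
carry_out --series '[[[0,15,6],0],[[0,15,6],0],[[0,15,8],0],[[0,15,8],0],[[0,8,8],0],[[0,0,0],0]]'

```text
clock: 17.63
position: [0.5976, -0.0436, 0.2859]
ee_rot: [-0.227, 0.672, -0.653, 0.265]
contact_force: [-0.7, 0.9, -0.3]
width: 0.06
```

Run:
```python
from h import *
plan([.6225,-.036,.227],-88.15,12)
```

```text
t 17.6333 p [ 0.5976 -0.0436  0.2859] ang -89.6 tilt z [ 0.653 -0.041 -0.756] F [-0.7  0.9 -0.3] w 0.05998953927127371 n 6
[[[-2, 3, 10], -0.2], [[-2, 3, 10], -0.2], [[-2, 3, 10], -0.2], [[-2, 3, 10], -0.2], [[-2, 3, 10], -0.2], [[-2, 3, 10], -0.2]]
```

Emit:
carry_out --series '[[[-2,2,8],0],[[-2,2,8],0],[[-2,2,8],0],[[0,2,8],0],[[0,2,5],0],[[0,0,0],0]]'

```text
clock: 18.13
position: [0.6242, -0.0401, 0.2591]
ee_rot: [-0.232, 0.671, -0.65, 0.272]
contact_force: [-0.1, 0.6, 0.8]
width: 0.06
```

Run:
```python
from h import *
plan([.6225,-.036,.227],-88.15,12)
K=np.array([.669,-.0345,.161]);s=st();print("grasp target in tool mm",to_tool(K,s)-[0,0,-19])
```

```text
t 18.1333 p [ 0.6242 -0.0401  0.2591] ang -89.6 tilt z [ 0.666 -0.043 -0.745] F [-0.1  0.6  0.8] w 0.05998602712633703 n 3
[[[-2, 7, 8], -0.5], [[-2, 7, 8], -0.5], [[-2, 7, 8], -0.5]]
grasp target in tool mm [-11.57847798  31.45979371 121.65270932]
```

Emit:
carry_out --series '[[[-4,11,5],-0.5],[[-4,11,8],-0.5],[[-3,10,8],-0.5],[[0,0,10],0],[[0,0,0],0]]'

```text
clock: 18.55
position: [0.6232, -0.0325, 0.2132]
ee_rot: [-0.228, 0.679, -0.641, 0.277]
contact_force: [-0.4, -0.7, 0.6]
width: 0.0602
```

Run:
```python
from h import *
plan([.6225,-.036,.227],-88.15,12)
K=np.array([.669,-.0345,.161]);s=st();print("grasp target in tool mm",to_tool(K,s)-[0,0,-19])
```

```text
t 18.55 p [ 0.6232 -0.0325  0.2132] ang -88.5 tilt z [ 0.668 -0.044 -0.743] F [-0.4 -0.7  0.6] w 0.06020262909507818 n 2
[[[2, -4, -5], -0.2], [[2, -4, -5], -0.2]]
grasp target in tool mm [-1.07282467  0.7755272  88.47189977]
```

Emit:
carry_out --series '[[[0,0,12],0],[[0,0,14],0],[[0,0,14],0],[[0,0,10],0],[[0,0,0],0]]'

```text
clock: 18.97
position: [0.6625, -0.0361, 0.1787]
ee_rot: [-0.23, 0.677, -0.64, 0.28]
contact_force: [-0.6, 0.3, 0.2]
width: 0.06
```

Run:
```python
from h import *
plan([.6225,-.036,.227],-88.15,12)
K=np.array([.669,-.0345,.161]);s=st();print("grasp target in tool mm",to_tool(K,s)-[0,0,-19])
a=manip.get_image("scene");b=manip.get_image("top")
x=[cv2.resize(a["frame"][170:250,220:300],(450,450),interpolation=2),cv2.resize(b["frame"][110:170,310:356],(345,450),interpolation=2)]
cv2.imwrite("pics/k1.png",np.hstack(x))
```

```text
t 18.9667 p [ 0.6625 -0.0361  0.1787] ang -88.6 tilt z [ 0.674 -0.046 -0.738] F [-0.6  0.3  0.2] w 0.06003821315162259 n 6
[[[0, 0, -10], -0.1], [[0, 0, -10], -0.1], [[1, 0, -10], -0.1], [[1, 0, -10], -0.1], [[1, 0, -10], -0.1], [[1, 0, -10], -0.1]]
grasp target in tool mm [-2.91668667  6.95370263 36.37988986]
```

View pics/k1.png

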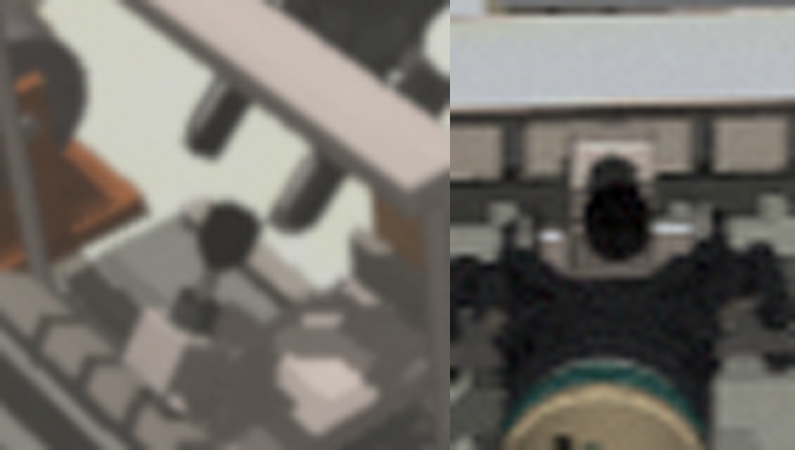

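The two fingers straddle the knob (top-view knob ~(332,138), fingers at ~318 and ~346), still short of it and clear of the bar. Going on and gripping.

Emit:
carry_out --series '[[[-1,3,12],0],[[-1,3,12],0],[[-1,2,10],0],[[0,0,0],0]]'

```text
clock: 19.4
position: [0.681, -0.0357, 0.1543]
ee_rot: [-0.233, 0.676, -0.639, 0.284]
contact_force: [-0.7, 0.4, -1.5]
width: 0.0601
```

Run:
```python
from h import *
K=np.array([.669,-.0345,.161]);s=st();print("grasp target in tool mm",to_tool(K,s)-[0,0,-19],s["contact_force"])
```

```text
grasp target in tool mm [-0.91830639  4.18060468  5.90433495] [-0.71118744  0.41918418 -1.48031511]
```

Emit:
carry_out --series '[[[-1,4,4],0],[[0,1,1],0],[[0,0,0],0],[[0,0,0],0],[[0,0,0],0],[[0,0,0],0]]' --fingers 0 --squeeze 70

```text
clock: 19.9
position: [0.6808, -0.0358, 0.151]
ee_rot: [-0.234, 0.675, -0.639, 0.285]
contact_force: [6.0, -1.5, -6.8]
width: 0.0252
```

Run:
```python
from h import *
K=np.array([.669,-.0345,.161]);s=st();print("grasp target in tool mm",to_tool(K,s)-[0,0,-19],s["contact_force"])
P=np.array(s["position"]);M=R.from_euler('z',np.deg2rad(1.85))
print("pull 20mm in tool",to_tool(P+M.apply([-.574*.02,0,.819*.02]),s),"slide +y 40 in tool",to_tool(P+M.apply([0,.04,0]),s))
plan(P,-88)
```

```text
grasp target in tool mm [-0.73617177  1.68860763  3.61775162] [ 6.03561292 -1.45765548 -6.79062857]
pull 20mm in tool [  1.52051905  -2.75276511 -19.75360995] slide +y 40 in tool [-39.8521113   -2.00971248  -2.78752229]
t 19.9 p [ 0.6808 -0.0358  0.151 ] ang -88.8 tilt z [ 0.684 -0.048 -0.728] F [ 6.  -1.5 -6.8] w 0.025246291101774627 n 1
[[[0, 0, 0], -0.8]]
```

Emit:
carry_out --series '[[[1,-1,-8],0],[[1,-1,-8],0],[[0,-1,-8],0]]' --squeeze 90

```text
clock: 20.15
position: [0.6672, -0.0352, 0.1668]
ee_rot: [-0.234, 0.676, -0.64, 0.28]
contact_force: [78.3, 1.0, -78.7]
width: 0.0248
```

Run:
```python
from h import *
P=[.6808,-.0358,.151];s=st();d=np.array(s["position"])-P
M=R.from_euler('z',np.deg2rad(1.85));print("moved slide frame mm",M.inv().apply(d)*1000,"along axis",M.inv().apply(d)@[-574,0,819],"F slide",M.inv().apply(s["contact_force"]))
plan(P,-88)
```

```text
moved slide frame mm [-13.52370915   1.03454174  15.7733043 ] along axis 20.680945268359395 F slide [ 78.34019329  -1.55779896 -78.69924846]
t 20.15 p [ 0.6672 -0.0352  0.1668] ang -88.7 tilt z [ 0.678 -0.043 -0.734] F [ 78.3   1.  -78.7] w 0.024825812447644188 n 1
[[[0, 1, 21], -0.7]]
```

The knob is at its end stop, with a force spike of 111 N. I'll ease off at once, keeping a light pull.

Emit:
carry_out --series '[[[0,0,1],0]]'

```text
clock: 20.23
position: [0.6703, -0.0353, 0.1653]
ee_rot: [-0.234, 0.676, -0.64, 0.28]
contact_force: [12.2, 0.8, -7.3]
width: 0.0247
```

```bash
cat > k.py <<'E'
from h import *
P=[.6808,-.0358,.151];s=st();d=np.array(s["position"])-P
M=R.from_euler('z',np.deg2rad(1.85));print("moved slide mm",M.inv().apply(d).round(4)*1000,"axis",M.inv().apply(d)@[-574,0,819],"F slide",M.inv().apply(s["contact_force"]).round(1),"w",s["width"],"t",s["clock"])
E
python3 k.py
```

```text
moved slide mm [-10.5   0.8  14.3] axis 17.776909596996482 F slide [12.2  0.4 -7.3] w 0.024690002743545804 t 20.2333
```

Emit:
carry_out --series '[[[-4,0,-1],0],[[-6,0,-1],0],[[-6,0,-1],0]]'

```text
clock: 20.48
position: [0.6709, -0.0208, 0.1639]
ee_rot: [-0.232, 0.676, -0.641, 0.279]
contact_force: [8.1, -2.9, -10.1]
width: 0.0248
```

```bash
python3 k.py
```

```text
moved slide mm [-9.5 15.3 12.9] axis 15.982131053676843 F slide [  8.   -3.2 -10.1] w 0.0247575280113019 t 20.4833
```

Emit:
carry_out --series '[[[-6,-1,-2],0],[[-6,0,-2],0],[[-4,0,-2],0]]'

```text
clock: 20.73
position: [0.6687, -0.0049, 0.1657]
ee_rot: [-0.231, 0.676, -0.642, 0.278]
contact_force: [18.0, -1.6, -18.3]
width: 0.0246
```

```bash
python3 k.py
```

```text
moved slide mm [-11.1  31.3  14.7] axis 18.451918093749086 F slide [ 17.9  -2.1 -18.3] w 0.024603941497924334 t 20.7333
```

Emit:
carry_out --series '[[[-4,0,-1],0],[[-3,0,-1],0],[[-1,0,-1],0]]'

```text
clock: 20.98
position: [0.6687, 0.0033, 0.1656]
ee_rot: [-0.23, 0.677, -0.642, 0.278]
contact_force: [11.8, -1.9, -12.0]
width: 0.0247
```

```bash
python3 k.py
```

```text
moved slide mm [-10.9  39.5  14.6] axis 18.195902705899254 F slide [ 11.8  -2.3 -12. ] w 0.024708945326841463 t 20.9833
```

Emit:
carry_out --series '[[[0,1,4],0],[[0,1,5],0],[[0,1,5],0]]'

```text
clock: 21.23
position: [0.6774, 0.0036, 0.1532]
ee_rot: [-0.23, 0.677, -0.642, 0.277]
contact_force: [5.0, 0.3, -6.0]
width: 0.0246
```

```bash
python3 k.py
```

```text
moved slide mm [-2.1 39.5  2.2] axis 3.047060548084877 F slide [ 5.   0.2 -6. ] w 0.024638569717257208 t 21.2333
```

The pin has dropped into the notch (axis at 3 mm, well under 12). I'll ease it home and release.

Emit:
carry_out --series '[[[0,0,2],0],[[0,0,1],0],[[0,0,0],0]]'

```text
clock: 21.48
position: [0.6794, 0.0039, 0.1507]
ee_rot: [-0.23, 0.677, -0.642, 0.276]
contact_force: [0.3, -2.7, -3.5]
width: 0.0253
```

Emit:
carry_out --series '[[[0,0,0],0],[[0,0,0],0],[[0,0,0],0],[[0,0,0],0],[[0,0,0],0]]' --fingers 60

```text
clock: 21.9
position: [0.68, 0.0038, 0.1542]
ee_rot: [-0.231, 0.677, -0.641, 0.278]
contact_force: [-0.8, 0.5, -1.1]
width: 0.0601
```

```bash
python3 k.py
python3 - <<'E'
from h import *
K=np.array([.669,-.0345,.161])+R.from_euler('z',np.deg2rad(1.85)).apply([0,.04,0]);s=st();print(to_tool(K,s)+[0,0,19]);plan(s["position"])
E
```

```text
moved slide mm [ 0.5 39.6  3.2] axis 2.31460137233822 F slide [-0.8  0.5 -1.1] w 0.06008175073429258 t 21.9
[-1.38521039  4.38249674  5.61231581]
t 21.9 p [0.68   0.0038 0.1542] ang -88.7 tilt z [ 0.672 -0.044 -0.739] F [-0.8  0.5 -1.1] w 0.06008175073429258 n 1
[[[0, 0, 0], 0.0]]
```

Emit:
carry_out --series '[[[0,0,-10],0],[[0,0,-15],0],[[0,0,-20],0],[[0,0,-30],0],[[0,0,-30],0],[[0,0,-30],0],[[0,0,-30],0],[[0,0,-30],0],[[0,0,-30],0],[[0,0,0],0]]'

```text
clock: 22.73
position: [0.5227, 0.0138, 0.3278]
ee_rot: [-0.23, 0.677, -0.641, 0.278]
contact_force: [1.6, -0.1, 0.7]
width: 0.0601
```

Run:
```python
from h import *
plan([.45,.0,.35])
M=R.from_euler('z',np.deg2rad(1.85));O=np.array([.6282,-.0363,0])
a=manip.get_image("scene");b=manip.get_image("top")
for p in [(.04,0,.16),(.04,.04,.16),(-.07,.04,.145),(-.07,.04,.1)]:print(p,proj(a,O+M.apply(p)).round(1),proj(b,O+M.apply(p)).round(1))
x=[cv2.resize(a["frame"][160:260,230:330],(450,450),interpolation=2),cv2.resize(b["frame"][120:200,290:352],(349,450),interpolation=2)]
cv2.imwrite("pics/f1.png",np.hstack(x))
```

```text
t 22.7333 p [0.5227 0.0138 0.3278] ang -88.7 tilt z [ 0.672 -0.046 -0.739] F [ 1.6 -0.1  0.7] w 0.06009099889968843 n 3
[[[5, 13, -22], 0.0], [[5, 13, -22], 0.0], [[5, 13, -22], 0.0]]
(0.04, 0, 0.16) [[260.2 212. ]] [[331.8 139.2]]
(0.04, 0.04, 0.16) [[269.2 219.4]] [[318.4 139.6]]
(-0.07, 0.04, 0.145) [[301.6 205.4]] [[319.4 176.9]]
(-0.07, 0.04, 0.1) [[302.2 217.6]] [[319.4 180. ]]
```

View pics/f1.png

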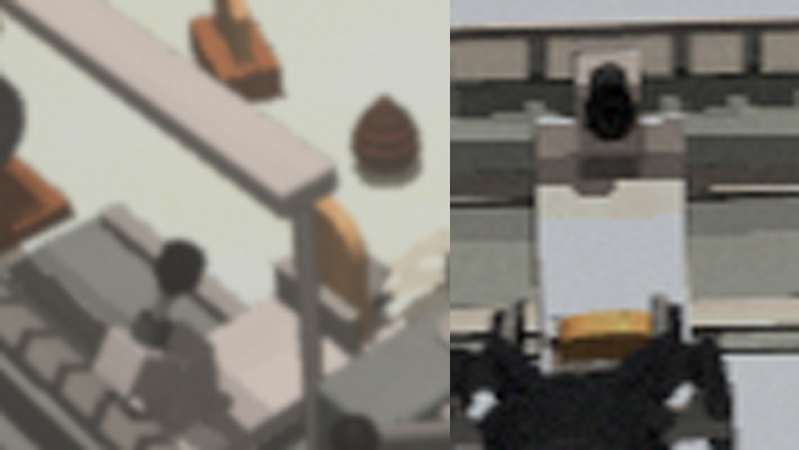

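The knob is at scene (270,219) and top (318.4,138), exactly where the home position in the next notch should be. The plaque is upright in the gate, partly hidden by the fingers, so I'll back away and measure its centring numerically.

Emit:
carry_out --series '[[[35,10,-15],0],[[35,10,-15],0],[[35,10,-15],0],[[35,10,-15],0],[[35,5,-15],0],[[35,0,-10],0],[[35,0,0],0],[[0,0,0],0]]'

```text
clock: 23.5
position: [0.4475, -0.2189, 0.3601]
ee_rot: [-0.227, 0.682, -0.643, 0.266]
contact_force: [0.7, 0.1, -0.7]
width: 0.0599
```

Run:
```python
from h import *
import pickle
a0,b0=pickle.load(open("i0.pkl","rb"))
a=manip.get_image("scene");b=manip.get_image("top");print(st()["position"])
M=R.from_euler('z',np.deg2rad(1.85));O=np.array([.6282,-.0363,0])
f=b["frame"];H=cv2.cvtColor(f,cv2.COLOR_BGR2HSV)
x0,y0,x1,y1=300,166,345,192
h=H[y0:y1,x0:x1];m=((h[...,1]>90)&(h[...,0]<28)&(h[...,2]>50))
for r in range(y1-y0):
    c=np.flatnonzero(m[r]); 
    if len(c):print(r+y0,c.min()+x0,c.max()+x0,len(c))
for P in[(-.07,.07,.115),(-.07,.01,.115),(-.07,.04,.145),(-.064,.07,.085),(-.064,.01,.085)]:print(P,proj(b,O+M.apply(P)).round(1))
# cariage edges row 170 & wall
g=cv2.cvtColor(f,cv2.COLOR_BGR2GRAY)
print("row170",g[170,298:340]);print("row190",g[190,298:340])
print("car edges",[proj(b,O+M.apply((-.05,y,.05))).round(1) for y in(.082,-.002)])
# anything else moved: diff of other regions
for n,i,j in(("scene",a0,a),("top",b0,b)):
    d=cv2.absdiff(i["frame"],j["frame"]).max(2)
    if n=="top":
        for nm,(u0,v0,u1,v1) in dict(gable=(400,215,440,250),stand=(190,205,240,240),cones=(260,220,380,250),jar=(155,165,180,195),brush=(135,225,205,262),screw=(440,220,495,280),mug=(450,165,505,205),bar=(264,110,404,128),press=(225,110,268,180),spool=(393,120,430,175)).items(): print(nm,(d[v0:v1,u0:u1]>40).mean().round(3))
```

```text
[ 0.44710654 -0.21264247  0.35873108]
175 318 322 5
176 311 327 17
177 310 327 18
178 310 327 18
179 310 328 19
180 309 328 20
181 309 327 19
182 309 327 19
183 310 327 18
(-0.07, 0.07, 0.115) [[309.5 179.3]]
(-0.07, 0.01, 0.115) [[329.3 178.7]]
(-0.07, 0.04, 0.145) [[319.4 176.9]]
(-0.064, 0.07, 0.085) [[309.6 179.3]]
(-0.064, 0.01, 0.085) [[329.1 178.8]]
row170 [138 142 140 138 141 140 116 116 169 192 190 189 192 189 191 190 190 193
 190 189 193 192 190 192 191 189 190 191 191 189 193 191 192 180 157 141
 141 137 137 140 138 137]
row190 [190 192 192 191 190 190 190 159 151 191 190 165 103  76  49  37  68  87
  89  89  89  86  88  89  92  87  75  49  29  69 148 191 192 190 179 177
 191 193 190 193 192 192]
car edges [array([[305.8, 177.4]]), array([[332.5, 176.6]])]
gable 0.834
stand 0.071
cones 0.061
jar 0.0
brush 0.001
screw 0.015
mug 0.0
bar 0.002
press 0.0
spool 0.0
```

Run:
```python
from h import *
a=manip.get_image("scene")
M=R.from_euler('z',np.deg2rad(1.85));O=np.array([.6282,-.0363,0])
H=cv2.cvtColor(a["frame"],cv2.COLOR_BGR2HSV)
x0,y0,x1,y1=294,198,322,240
h=H[y0:y1,x0:x1];m=((h[...,1]>75)&(h[...,0]<20)&(h[...,2]>50))
for r in range(0,y1-y0,2):
    c=np.flatnonzero(m[r]); 
    if len(c):print(r+y0,c.min()+x0,c.max()+x0,len(c))
for z in(.06,.07,.08,.09,.1,.115):print(z,[proj(a,O+M.apply((x,.0715,z)))[0].round(1) for x in(-.064,-.076)])
for t in(60,75,90,105,120):
  q=np.deg2rad(t);print("arc",t,[proj(a,O+M.apply((x,.0415+.03*np.cos(q),.115+.03*np.sin(q))))[0].round(1) for x in(-.064,-.076)])
```

```text
204 301 303 3
206 300 305 6
208 301 307 7
210 301 308 8
212 302 309 8
214 302 310 9
216 302 310 9
218 302 310 9
220 302 310 9
222 302 310 9
224 305 310 6
226 308 310 3
228 310 310 1
0.06 [array([308.3, 234.5]), array([311.5, 232.6])]
0.07 [array([308.2, 232. ]), array([311.4, 230. ])]
0.08 [array([308.1, 229.4]), array([311.3, 227.4])]
0.09 [array([308. , 226.8]), array([311.3, 224.8])]
0.1 [array([307.9, 224.1]), array([311.2, 222.1])]
0.115 [array([307.8, 220.1]), array([311.1, 218.1])]
arc 60 [array([303.9, 210.3]), array([307.3, 208.3])]
arc 75 [array([302.2, 208.2]), array([305.5, 206.3])]
arc 90 [array([300.3, 206.6]), array([303.6, 204.7])]
arc 105 [array([298.5, 205.5]), array([301.8, 203.6])]
arc 120 [array([296.9, 205.1]), array([300.2, 203.3])]
```

The plaque's side edge is vertical and its top and shoulder rows match the fully seated prediction. Handing in.

```bash
python3 -c "
from rig import manip
print(manip.sign_off())"
```

```text
the job is handed in; nothing more can be done
None
```

The round-topped plaque is clamped upright in the spring gate. The carriage is one notch nearer the press (+y), and the knob is home in that notch. I handed in at about 23.7 s of the 61 s allowed.

- **Knob grip:** The moves only allow turns about the tool's own axis. To lean the tool along the knob, I pushed it past the arm's reach, high above the table, until it tilted. It then gripped at about 42° instead of 35°, clear of the light bar.
- **Plaque:** Touching its top gave a height of 144.4 mm, against 145 mm when fully seated. In the scene view its side edge is vertical. In the top view it sits about 1.5 mm off the carriage middle, towards the press.
- **Carriage and knob:** The carriage travelled about 39.6 mm for the 40 mm notch. The knob's position in both views matches home in the new notch to within a pixel.
- **Forces:** The knob hit its end stop hard, with the wrist force peaking at about 111 N in the readings (limit 120 N). The touch on the plaque's top peaked at about 59 N on the fingertips.
- **Other things:** The jar, brush, screwdriver, mug, light bar, press and spool showed no meaningful change. About 6% of the area around the cones and tape changed, which I took to be arm shadow but did not check. The arm hid the right-hand stand in the last top view, so I did not re-measure the gable plaque, but the arm never touched it.

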